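# Press a camera lens barrel into a sprung V-block on a study desk

## Robot

A 6-joint arm with a two-finger parallel gripper is mounted at the origin on the work surface. World frame = base frame: x ahead of the robot, y to its left, z up, the work surface at z = 0. Lengths are in m, angles in rad, forces in N, time in s.
With the tool pointing down it reaches from about 0.325 to 0.775 m from the base axis. Payload 5.5 kg.
Tool frame: the origin (TCP) lies midway between the tips of the shut fingers; the grasp point (between the pads) lies 19 mm behind it; z points along the fingers, y is the line along which they close (so a half turn about z gives the same grasp; the last joint's range is limited). The gripper opens to 88 mm and grips with 3 to 60 N. Pads are 20 mm wide; open, the fingers measure 115 mm over their backs; the gripper's body (75 mm by 178 mm) begins 61 mm behind the grasp point.
Start: joints at [-1.276, 0.091, 1.231, -0, 1.82, -0.057], TCP at [0.207, -0.563, 0.223] pointing down, gripper open.
Joint ranges: [-2.87, 2.87], [-0.86, 2.18], [0.17, 2.46], [-1.51, 4.65], [0.06, 2.69], [-2.65, 2.65]. Speed limits (rad/s): [2.57, 2.57, 3.01, 3.14, 3.14, 3.14].

## Interface

Orientations are given as a rotation vector (axis times angle).
In Python, from plant import state, capture, order gives the robot as it stands. The module is installed in compiled form; this text tells all that it offers.
- The arm moves only by the shell command python3 -m handwheel 'ROWS'. ROWS is a JSON object of lists of equal length, an entry for each row: "angular": the turn, a rotation vector about the world's x, y, z in rad, a list of three; "slide": the shift along the world's x, y, z in m, a list of three; "hand": the closure in counts, from 0 (fully open) to 255 (shut). In form: {"angular": [[ax, ay, az], ...], "slide": [[tx, ty, tz], ...], "hand": [hand, ...]}. A call has exactly 10 rows; each row is the pose to reach, as a shift and turn from the pose commanded when the call began; what a row does not reach only later rows make up. A row lasts 1/10 s, in which the tool goes at most 50 mm and 8.59 degrees, less where a joint would pass 70% of its speed; a pose out of reach is approached as far as the arm can. A call with a gripper value outside its range is refused whole. The fingers move at their own pace and stop on an object; the grip force is fixed at half the most. Time passes only in rows, so rows that repeat a pose let the fingers close, or fill a call up. It gives the time, the measured TCP pose, the force, the opening and the grip force at its end, in the units of the state.
- state(): the state, without advancing time (a new reading comes with each control period).
- capture(name): name is "scene" or "top" or "wrist"; returns a dict with "frame" (480x640x3 uint8, red, green, blue), "camera_matrix" (3x3 intrinsics, pixels), "cam_to_world" (4x4, takes a point from camera to world coordinates); the wrist camera has in their place "mount" (4x4, takes a point from camera to tool coordinates, whose origin is the TCP and whose axes are the flange's). Camera axes: x right, y down, z forward; pixel columns grow to the right and rows downward; lengths in m; the calibration is good to about 2 mm. A picture is of the moment at which its call begins: read the wrist's pose just before it. There is no depth.
- order.sign_off(): hands the job in; it is judged then, once.
The state is a dict: "time_s": time; "joint_pos": joint angles; "joint_vel": joint speeds; "joint_efforts": joint torques, N m; "tcp_pos": TCP position; "tcp_rot": TCP orientation; "force": force on the tool from outside, world axes, zero at the start; "wrist_torque": the same for the moment, N m; "grip_width": finger opening in m; "grip_force": force on a finger pad.
Only numpy, scipy, OpenCV 4.12 (cv2) and the standard library are available. Lean on these libraries where they do the work, as an engineer would, in place of code of your own. Each camera call takes 0.05 s, during which the arm holds its last target. There are 200 camera calls.

## Task

Swing the desk lamp's arm by its orange knob to the robot's left until its head is well clear of the blue V-block, and leave it there. Then take the black lens barrel from its felt rest, lay it centred along the V so that it settles evenly on both sloping sides, and press it down until the sprung carriage has sunk about half of its travel, without forcing it and without disturbing the clock, mug or tape roll. Finish while still holding it pressed down like that with the gripper; do not let up.

Things in the scene. Friction and masses are not known exactly. Their poses are not given: they have to be found in the camera images.
- lens: Lens barrel: black cylinder with flush rubber, copper, aluminium and brass rings, 44 mm in diameter, 120 mm long, about 0.25 kg (0.2 to 0.3). Origin at the middle of its axis; its own x axis runs along the cylinder. Starts on the felt rest, axis 26 mm above the desk. Either way round in the V. Let go in the V it settles on both sides by itself; gripped even 0.5 mm off it bears on one side only.
- felt_rest: Blue felt plate fixed to the desk, 150 (own x) x 85 x 4 mm, origin at the centre of its underside. Four rubber stops 14 x 10 mm, 16 mm high above the desk, at x = +-47, y = +-29 mm keep the lens, which lies along the rest's x axis, from rolling; the middle 80 mm of the lens is free for the fingers.
- v_base: The V-block's dark steel base plate, fixed to the desk, 130 x 90 x 12 mm, origin at the centre of its underside, long side (own x) along the groove. On its carriage the saddles' flat sides slope 45 degrees; they touch a seated lens 15.6 mm beside and below its axis and rise to 5 mm below the axis, 26 mm beside (outer face 34 mm beside).
- v_seat (a point): Point on the V-block's carriage where the middle of the axis of a seated, centred lens lies; moves with the carriage, 70 mm above the desk when up (top of a seated lens then at 92 mm). Its x axis runs along the groove, z up. The V is two blue saddles 16 mm thick at x = +-45 mm, 74 mm free between them for fingers, the carriage plate's top 32 mm below this point.
- v_carriage (a joint): How far the sprung carriage is pressed down, in m: 0 up, 0.015 at its bottom stop. It moves straight down only. The spring keeps it up under the weight of the lens alone; with the lens in it a further push of about 3 N starts it moving, about 7 N brings it to 0.008, about 10.5 N to the bottom.
- lamp_arm (a joint): Swing of the white desk lamp's arm about its upright post, in rad: 0 has the arm level with its head right over the V-block, positive swings the head to the robot's left (clockwise seen from above); range -0.4 to 1.4. Friction keeps it where it is left (about 1 N at the knob moves it). The head is well clear from about 1 rad.
- lamp_pivot (a point): Top of the lamp's post, on the upright swing axis, 218 mm above the desk, 200 mm beyond the V-block's centre. The post is 18 mm thick (30 mm at the top), on a round foot 120 mm across.
- lamp_knob (a point): Upright orange round knob on top of the lamp's head, 18 mm in diameter, from 204 mm to 244 mm above the desk; this point lies on its axis 226 mm above the desk, 190 mm from the swing axis. The head is a flat white panel 100 mm (along the arm) x 75 mm, 190 to 204 mm above the desk.
- clock: Bystander: white alarm clock 40 x 125 x 73 mm, origin at the centre of its underside. Leave alone.
- tape_roll: Bystander: roll of tape lying flat, 96 mm across, 45 mm high, origin at the centre of its underside. Leave alone.
- mug: Bystander: blue mug, 76 mm across with a handle on its +y side, 90 mm high, origin at the centre of its underside. Leave alone.

How it is judged:
By the outcome, as a careful person would: the job done as asked, in the order asked, and still so for the second after the job is handed in, while the arm keeps its last pose, push and grip.
It also fails if it takes over 67 s, if anything falls off the work surface, if the arm or the gripper's body presses on something with over 40 N, if the wrist force passes 120 N, or if a joint passes its speed limit or range.

## Working session

There is one attempt and no reset: what is moved stays moved. The work goes in short steps, Python scripts to look and compute and a shell command to move; the robot and the scene stay as the last step left them, time stands still between calls to the robot, and variables do not carry over. Pictures are saved under pics/ and viewed, at most 10 in all, crops included, and the job is handed in when it is done.

```bash
mkdir -p pics
cat > h.py <<'E'
import numpy as np, cv2
from scipy.spatial.transform import Rotation as R
from plant import state, capture, order
def cam(n):
    s=state(); c=capture(n); K=np.array(c["camera_matrix"])
    if n=="wrist":
        T=np.eye(4);T[:3,:3]=R.from_rotvec(s["tcp_rot"]).as_matrix();T[:3,3]=s["tcp_pos"];T=T@np.array(c["mount"])
    else: T=np.array(c["cam_to_world"])
    return np.array(c["frame"]),K,T
def onplane(K,T,px,z):
    px=np.atleast_2d(np.array(px,float)); d=(T[:3,:3]@np.linalg.inv(K)@np.c_[px,np.ones(len(px))].T).T
    return T[:3,3]+d*((z-T[2,3])/d[:,2])[:,None]
def proj(K,T,P):
    P=np.atleast_2d(P); c=(P-T[:3,3])@T[:3,:3]; u=c@K.T; return u[:,:2]/u[:,2:]
def save(n,f): cv2.imwrite("pics/"+n+".png",f[:,:,::-1])
E
python3 - <<'E'
from h import *
import pickle
D={}
for n in("scene","top"):
    f,K,T=cam(n); save(n+"0",f); D[n]=(f,K,T); print(n,T[:3,3].round(3),T[:3,2].round(2))
pickle.dump(D,open("d.pkl","wb"))
s=state();print(s["time_s"],s["tcp_rot"],s["force"],s["grip_width"])
E
```

```text
scene [ 1.083 -0.802  1.128] [-0.41  0.61 -0.68]
top [0.322 0.057 1.401] [ 0.13  0.01 -0.99]
0.1 [-3.09142778e+00 -5.49442378e-01  3.62532932e-04] [0.4769453  0.04944536 0.19122544] 0.08763614775748267
```

View pics/scene0.png

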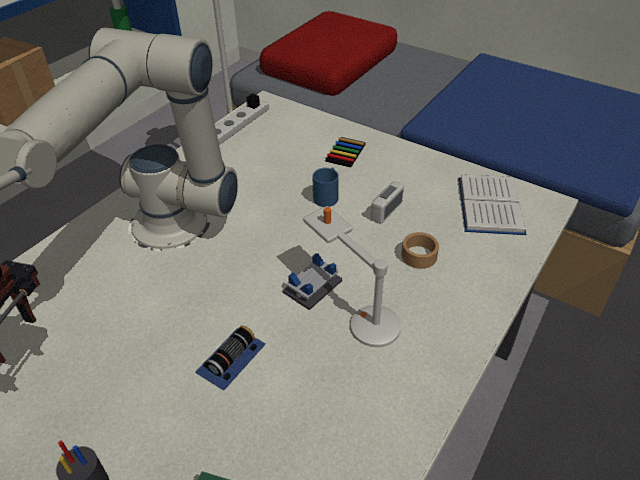

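View pics/top0.png

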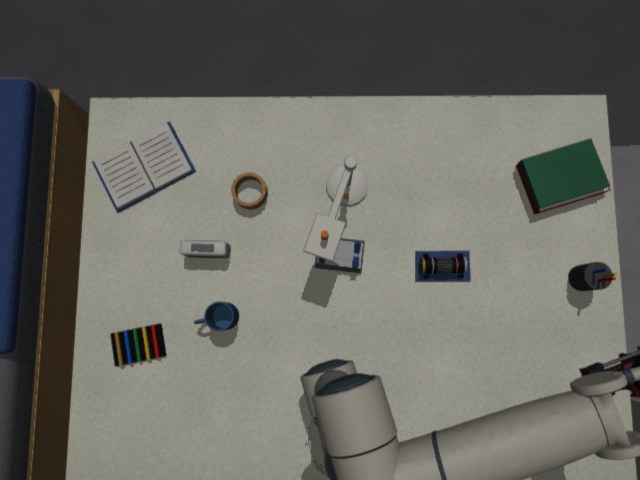

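The scene view shows the knob at about (327,214) and the lens at (232,352). In the top view (up = +x, left = +y) the knob is at (324,236), the pivot at (350,163), the V-block at (340,255) and the lens at (443,265). The clock, mug and tape roll are to the left.

Run:
```python
from h import *
import pickle
D=pickle.load(open("d.pkl","rb"))
def blob(f,lo,hi,roi):
    h=cv2.cvtColor(f,cv2.COLOR_RGB2HSV); m=cv2.inRange(h,lo,hi); k=np.zeros_like(m); x0,y0,x1,y1=roi; k[y0:y1,x0:x1]=m[y0:y1,x0:x1]
    n,l,s,c=cv2.connectedComponentsWithStats(k); i=1+np.argmax(s[1:,4]); return c[i],s[i],(l==i)
f,K,T=D["top"]
c,s,_=blob(f,(3,150,120),(15,255,255),(300,200,345,260)); print("knob top",c,s,onplane(K,T,c,.242))
f2,K2,T2=D["scene"]
c2,s2,_=blob(f2,(3,150,120),(15,255,255),(310,195,345,235)); print("knob scene",c2,s2,onplane(K2,T2,c2,.226))
print("pivot",onplane(K,T,(350,163),.218),onplane(K2,T2,(380,267),.22))
# felt
for nm,(f,K,T),roi in(("top",D["top"],(405,240,480,290)),("scene",D["scene"],(190,315,275,395))):
    c,s,m=blob(f,(105,80,40),(125,255,255),roi)
    h=np.vstack([x.reshape(-1,2) for x in cv2.findContours(m.astype(np.uint8),0,1)[0]])
    P=onplane(K,T,h,.004)[:,:2].astype(np.float32); r=cv2.minAreaRect(P); print(nm,"felt",r,s)
# v base dark: corners by eye candidates
for sc in ("top",):
    f,K,T=D[sc]; x0,y0=300,220
    save("vcrop",cv2.resize(f[150:300,270:490],None,fx=3.6,fy=3.6,interpolation=2))
```

```text
knob top [324.1875  233.71875] [321 231   7   6  32] [[0.50536498 0.06520624 0.242     ]]
knob scene [327.85333333 214.08      ] [324 207   7  17  75] [[0.50588056 0.06374195 0.226     ]]
pivot [[0.68130333 0.00315369 0.218     ]] [[ 0.6902093  -0.01321672  0.22      ]]
top felt ((0.4538837671279907, -0.25879785418510437), (0.1467704176902771, 0.08024266362190247), 89.96703338623047) [416 251  54  30 699]
scene felt ((0.4541327655315399, -0.26299577951431274), (0.08314721286296844, 0.14843431115150452), 0.31958240270614624) [196 339  69  51 851]
```

View pics/vcrop.png

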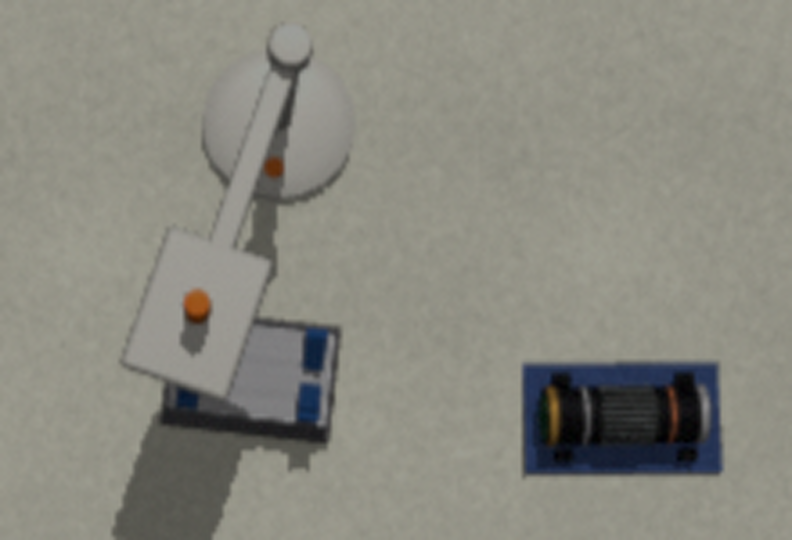

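The knob is at about (0.506, 0.064) and the pivot at (0.684, 0.001), 0.19 m apart as expected. The felt rest is at (0.454, -0.261), lying along y. Next I go above the knob.

```bash
python3 -m handwheel '{"angular":[[0,0,0.14],[0,0,0.28],[0,0,0.42],[0,0,0.56],[0,0,0.7],[0,0,0.84],[0,0,0.98],[0,0,1.12],[0,0,1.26],[0,0,1.4]],"slide":[[0.01,0.02,0.04],[0.03,0.06,0.06],[0.05,0.1,0.08],[0.07,0.14,0.09],[0.09,0.18,0.09],[0.11,0.22,0.09],[0.13,0.26,0.09],[0.15,0.3,0.09],[0.165,0.345,0.09],[0.185,0.385,0.09]],"hand":[0,0,0,0,0,0,0,0,0,0]}'
python3 -m handwheel '{"angular":[[0,0,0.14],[0,0,0.28],[0,0,0.42],[0,0,0.56],[0,0,0.7],[0,0,0.84],[0,0,0.98],[0,0,1.05],[0,0,1.05],[0,0,1.05]],"slide":[[0.02,0.04,0],[0.035,0.08,0],[0.055,0.12,0],[0.075,0.16,0],[0.095,0.2,0],[0.114,0.242,0],[0.114,0.242,0],[0.114,0.242,0],[0.114,0.242,0],[0.114,0.242,0]],"hand":[0,0,0,0,0,0,0,0,0,0]}'
python3 - <<'E'
from h import *
f,K,T=cam("wrist"); save("w1",f)
m=cv2.inRange(cv2.cvtColor(f,cv2.COLOR_RGB2HSV),(3,150,100),(15,255,255))
n,l,s,c=cv2.connectedComponentsWithStats(m); 
for i in range(1,n):
  if s[i,4]>50: print(s[i],c[i],onplane(K,T,c[i],.24))
s=state();print(s["tcp_pos"],s["joint_pos"],R.from_rotvec(s["tcp_rot"]).as_matrix()[:,1])
print(T[:3,3])
E
```

```text
time_s: 1.1
tcp_pos: [0.3918, -0.1763, 0.3126]
tcp_rot: [2.005, 2.419, 0.0]
force: [0.3, -0.4, 0.1]
grip_width: 0.0879
grip_force: 0.0
time_s: 2.1
tcp_pos: [0.5057, 0.0637, 0.3124]
tcp_rot: [-0.535, -3.095, 0.0]
force: [-0.4, -0.1, -0.0]
grip_width: 0.0877
grip_force: 0.0
[305 237  26  26 526] [317.55893536 249.46007605] [[0.50608874 0.06301947 0.24      ]]
[0.50567898 0.06350512 0.31249454] [ 5.81674453e-02 -1.13169191e-01  1.27275322e+00  7.70462755e-07
  1.98224385e+00 -1.17058065e+00] [ 3.35417070e-01  9.42069733e-01 -9.09975399e-05]
[0.44463835 0.08639214 0.47554833]
```

View pics/w1.png

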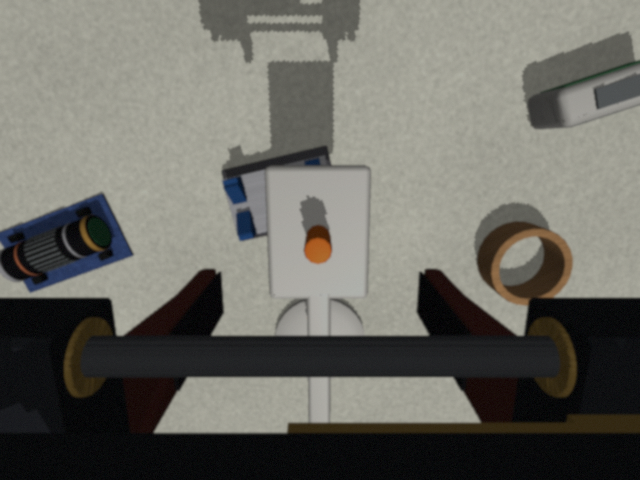

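The wrist view shows the knob at (318,249), centred between the fingers. I lower, close into a loose cage around the knob, then swing.

```bash
python3 -m handwheel '{"angular":[[0,0,0],[0,0,0],[0,0,0],[0,0,0],[0,0,0],[0,0,0],[0,0,0],[0,0,0],[0,0,0],[0,0,0]],"slide":[[0,0,-0.03],[0,0,-0.06],[0,0,-0.08],[0,0,-0.095],[0,0,-0.097],[0,0,-0.097],[0,0,-0.097],[0,0,-0.097],[0,0,-0.097],[0,0,-0.097]],"hand":[0,0,60,180,180,180,180,180,180,180]}'
python3 -m handwheel '{"angular":[[0,0,-0.095],[0,0,-0.19],[0,0,-0.285],[0,0,-0.38],[0,0,-0.475],[0,0,-0.57],[0,0,-0.665],[0,0,-0.76],[0,0,-0.855],[0,0,-0.95]],"slide":[[0.007,0.017,0],[0.015,0.033,0],[0.025,0.048,0],[0.0365,0.062,0],[0.049,0.075,0],[0.063,0.0865,0],[0.0775,0.097,0],[0.093,0.106,0],[0.11,0.113,0],[0.127,0.119,0]],"hand":[180,180,180,180,180,180,180,180,180,180]}'
python3 -m handwheel '{"angular":[[0,0,0],[0,0,0],[0,0,0],[0,0,0],[0,0,0],[0,0,0],[0,0,0],[0,0,0],[0,0,0],[0,0,0]],"slide":[[0,0,0],[0,0,0],[0,0,0],[0,0,0],[0,0,0.01],[0,0,0.05],[0,0,0.09],[0,0,0.1],[0,0,0.1],[0,0,0.1]],"hand":[180,120,120,120,120,120,0,0,0,0]}'
python3 - <<'E'
from h import *
f,K,T=cam("top"); save("top1",f); c=f[140:340,190:490]; save("top1c",cv2.resize(c,None,fx=2.6,fy=2.6,interpolation=2))
s=state();print(s["tcp_pos"],s["joint_pos"],R.from_rotvec(s["tcp_rot"]).as_matrix()[:,1])
E
```

```text
time_s: 3.15
tcp_pos: [0.506, 0.0638, 0.2162]
tcp_rot: [0.531, 3.096, 0.0]
force: [1.0, -0.1, -0.6]
grip_width: 0.0278
grip_force: 0.0
time_s: 4.15
tcp_pos: [0.6331, 0.1832, 0.2156]
tcp_rot: [-1.893, -2.507, 0.001]
force: [-0.5, -1.4, 1.9]
grip_width: 0.0258
grip_force: 0.6
time_s: 5.15
tcp_pos: [0.6327, 0.1827, 0.3145]
tcp_rot: [-1.888, -2.51, 0.002]
force: [-0.3, -0.1, -1.0]
grip_width: 0.075
grip_force: 0.0
[0.63250557 0.18265857 0.3133938 ] [ 2.29482434e-01  3.05240149e-01  8.25660750e-01 -2.61456093e-05
  2.01382239e+00 -5.16298000e-02] [ 0.96074581  0.27741251 -0.00312768]
```

View pics/top1c.png

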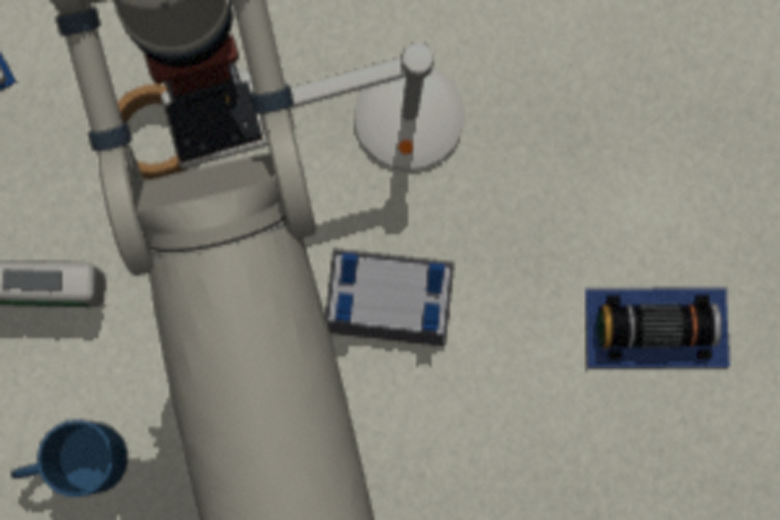

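The lamp arm is now far left and its head is clear of the V-block at crop (390,297). The lens is at crop (660,326), and the bystanders look untouched. I'll take a close look at the V-block on the way to the lens.

```bash
python3 -m handwheel '{"angular":[[0,0,-0.04],[0,0,-0.08],[0,0,-0.12],[0,0,-0.16],[0,0,-0.2],[0,0,-0.24],[0,0,-0.281],[0,0,-0.281],[0,0,-0.281],[0,0,-0.281]],"slide":[[-0.02,-0.03,0],[-0.04,-0.07,0],[-0.065,-0.11,0],[-0.09,-0.15,0],[-0.12,-0.19,0],[-0.14,-0.22,0],[-0.1525,-0.2327,0],[-0.1525,-0.2327,0],[-0.1525,-0.2327,0],[-0.1525,-0.2327,0]],"hand":[0,0,0,0,0,0,0,0,0,0]}'
python3 - <<'E'
from h import *
import pickle
f,K,T=cam("wrist"); save("w2",f); pickle.dump((f,K,T),open("w2.pkl","wb"))
m=cv2.inRange(cv2.cvtColor(f,cv2.COLOR_RGB2HSV),(100,100,30),(125,255,255))
n,l,s,c=cv2.connectedComponentsWithStats(m)
for i in range(1,n):
  if s[i,4]>80: print(s[i],c[i].round(1),onplane(K,T,c[i],.065).round(4))
print(T[:3,3],state()["tcp_pos"])
E
```

```text
time_s: 6.2
tcp_pos: [0.4809, -0.0489, 0.3148]
tcp_rot: [-2.218, -2.223, 0.001]
force: [0.5, 0.1, 0.3]
grip_width: 0.0882
grip_force: 0.0
[296  80  30  21 465] [309.9  90. ] [[0.4705 0.0691 0.065 ]]
[335  87  30  18 448] [349.9  95.2] [[0.5111 0.0642 0.065 ]]
[288 169  28  16 385] [301.  176.7] [[ 0.4607 -0.0178  0.065 ]]
[325 173  28  18 372] [338.7 181. ] [[ 0.501  -0.0223  0.065 ]]
[ 268  302   62   35 1120] [300.6 314.6] [[ 0.4588 -0.177   0.065 ]]
[271 376  14  23 187] [276.6 388.1] [[ 0.4284 -0.2746  0.065 ]]
[315 377  15  22 220] [323.4 388. ] [[ 0.4858 -0.2744  0.065 ]]
[0.48129946 0.01705932 0.47797994] [ 0.48089873 -0.04890584  0.31486937]
```

View pics/w2.png

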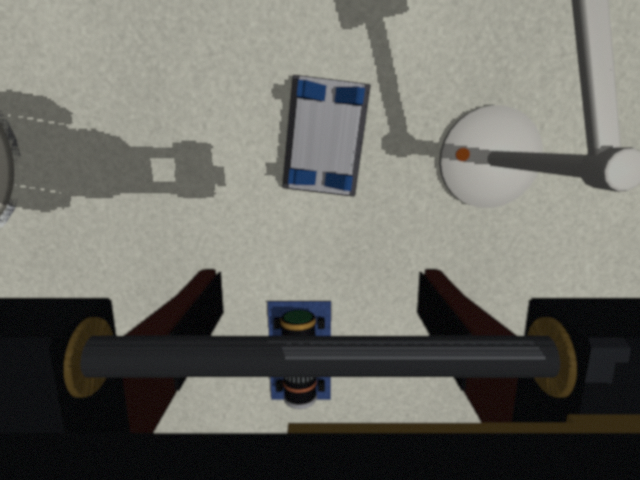

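The wrist view shows the V saddles at (310,90), (350,95), (301,177) and (339,181). That puts the V centre at about (0.486, 0.0235), with the groove turned 0.114 rad clockwise from +y, 0.2006 m from the pivot (expected 0.200). The lens is at about (300,355), at x ≈ 0.454. I move past it for a clear look.

```bash
python3 -m handwheel '{"angular":[[0,0,0],[0,0,0],[0,0,0],[0,0,0],[0,0,0],[0,0,0],[0,0,0],[0,0,0],[0,0,0],[0,0,0]],"slide":[[-0.003,-0.03,0],[-0.006,-0.07,0],[-0.009,-0.11,0],[-0.012,-0.15,-0.03],[-0.015,-0.19,-0.06],[-0.02,-0.23,-0.09],[-0.024,-0.265,-0.1],[-0.027,-0.281,-0.1],[-0.027,-0.281,-0.1],[-0.027,-0.281,-0.1]],"hand":[0,0,0,0,0,0,0,0,0,0]}'
python3 - <<'E'
from h import *
f,K,T=cam("wrist"); save("w3",f)
hsv=cv2.cvtColor(f,cv2.COLOR_RGB2HSV)
m=cv2.inRange(hsv,(100,100,30),(125,255,255)); m[330:]=0; m[:,:150]=0;m[:,500:]=0
h=np.vstack([c.reshape(-1,2) for c in cv2.findContours(m,0,1)[0] if cv2.contourArea(c)>100])
print(cv2.boundingRect(h),cv2.minAreaRect(onplane(K,T,h,.004)[:,:2].astype(np.float32)))
s=state();print(s["tcp_pos"],T[:3,3])
E
```

```text
time_s: 7.25
tcp_pos: [0.4542, -0.3301, 0.2167]
tcp_rot: [2.22, 2.222, 0.001]
force: [-0.2, 0.1, 0.0]
grip_width: 0.0878
grip_force: 0.0
(273, 55, 92, 161) ((0.453439861536026, -0.2604398727416992), (0.08295313268899918, 0.14660562574863434), 0.21901264786720276)
[ 0.45433463 -0.32983714  0.21704506] [ 0.4543384  -0.26397141  0.3798585 ]
```

View pics/w3.png

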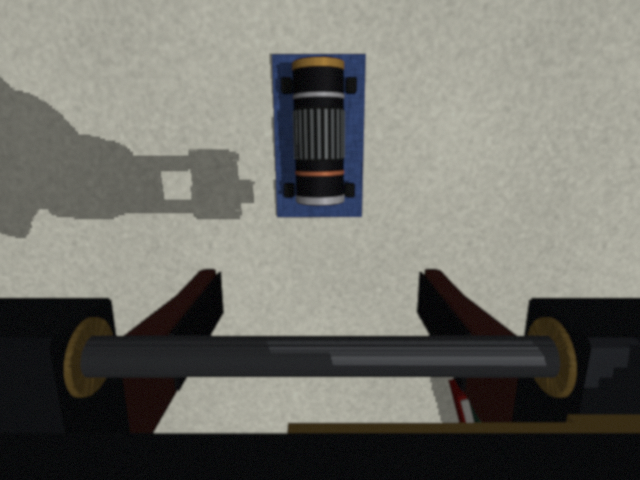

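The lens lies parallel to y at rows 57–205, centred on column 319.

Run:
```python
from h import *
f,K,T=cam("wrist"); print(T[:3,2])
for z in(.026,.048): print(z,onplane(K,T,[(319,57),(319.5,205),(293,131),(344.5,131)],z)[:,:2].round(4).tolist())
```

```text
[ 0.00194747 -0.24103663 -0.97051406]
0.026 [[0.454, -0.1931], [0.4547, -0.32], [0.431, -0.2538], [0.4768, -0.2537]]
0.048 [[0.454, -0.1974], [0.4547, -0.3165], [0.4325, -0.2544], [0.4754, -0.2543]]
```

Lens centre is (0.454, -0.257); its measured length of 119 mm matches. Now I grasp it.

```bash
python3 -m handwheel '{"angular":[[0,0,0],[0,0,0],[0,0,0],[0,0,0],[0,0,0],[0,0,0],[0,0,0],[0,0,0],[0,0,0],[0,0,0]],"slide":[[0,0.04,0],[0,0.073,-0.02],[0,0.073,-0.06],[0,0.073,-0.1],[0,0.073,-0.14],[0,0.073,-0.17],[0,0.073,-0.19],[0,0.073,-0.203],[0,0.073,-0.207],[0,0.073,-0.207]],"hand":[0,0,0,0,0,0,0,0,0,0]}'
python3 -m handwheel '{"angular":[[0,0,0],[0,0,0],[0,0,0],[0,0,0],[0,0,0],[0,0,0],[0,0,0],[0,0,0],[0,0,0],[0,0,0]],"slide":[[0,0,0],[0,0,0],[0,0,0],[0,0,0],[0,0,0],[0,0,0],[0,0,0],[0,0,0],[0,0,0.005],[0,0,0.015]],"hand":[160,160,160,160,200,200,200,200,200,200]}'
```

```text
time_s: 8.35
tcp_pos: [0.4538, -0.2576, 0.0093]
tcp_rot: [2.22, 2.222, 0.0]
force: [0.2, 0.6, 0.6]
grip_width: 0.0876
grip_force: 0.0
time_s: 9.35
tcp_pos: [0.4523, -0.2574, 0.0227]
tcp_rot: [-2.219, -2.219, 0.001]
force: [-0.4, 0.1, -2.6]
grip_width: 0.0434
grip_force: 30.0
```

Gripped at 43.4 mm opening and lifted. Carrying it over the V.

```bash
python3 -m handwheel '{"angular":[[0,0,0],[0,0,0],[0,0,-0.02],[0,0,-0.04],[0,0,-0.06],[0,0,-0.08],[0,0,-0.1],[0,0,-0.114],[0,0,-0.114],[0,0,-0.114]],"slide":[[0,0,0.03],[0,0.01,0.07],[0.005,0.04,0.1],[0.01,0.08,0.12],[0.015,0.12,0.13],[0.02,0.16,0.13],[0.025,0.2,0.13],[0.03,0.24,0.13],[0.032,0.27,0.13],[0.032,0.2805,0.13]],"hand":[200,200,200,200,200,200,200,200,200,200]}'
python3 -m handwheel '{"angular":[[0,0,0],[0,0,0],[0,0,0],[0,0,0],[0,0,0],[0,0,0],[0,0,0],[0,0,0],[0,0,0],[0,0,0]],"slide":[[0,0,0],[0,0,0],[0,0,0],[0,0,0],[0,0,0],[0,0,0],[0,0,0],[0,0,0],[0,0,0],[0,0,0]],"hand":[200,200,200,200,200,200,200,200,200,200]}'
python3 - <<'E'
from h import *
f,K,T=cam("wrist"); save("w4",f)
m=cv2.inRange(cv2.cvtColor(f,cv2.COLOR_RGB2HSV),(100,100,30),(125,255,255))
n,l,s,c=cv2.connectedComponentsWithStats(m)
for i in range(1,n):
  if s[i,4]>80: print(s[i],c[i].round(1),onplane(K,T,c[i],.055).round(4))
s=state();print(s["tcp_pos"],s["force"],R.from_rotvec(s["tcp_rot"]).as_matrix()[:,1])
E
```

```text
time_s: 10.35
tcp_pos: [0.4851, 0.0252, 0.1542]
tcp_rot: [-2.341, -2.095, -0.001]
force: [-0.3, -0.3, -2.7]
grip_width: 0.0437
grip_force: 30.0
time_s: 11.35
tcp_pos: [0.4853, 0.0226, 0.1536]
tcp_rot: [2.344, 2.091, 0.0]
force: [0.1, -0.5, -2.6]
grip_width: 0.0435
grip_force: 30.0
[0.48523803 0.02258367 0.15362497] [ 0.68488104  0.62453147 -2.1889145 ] [ 9.93524449e-01 -1.13618519e-01 -3.66611785e-05]
```

View pics/w4.png

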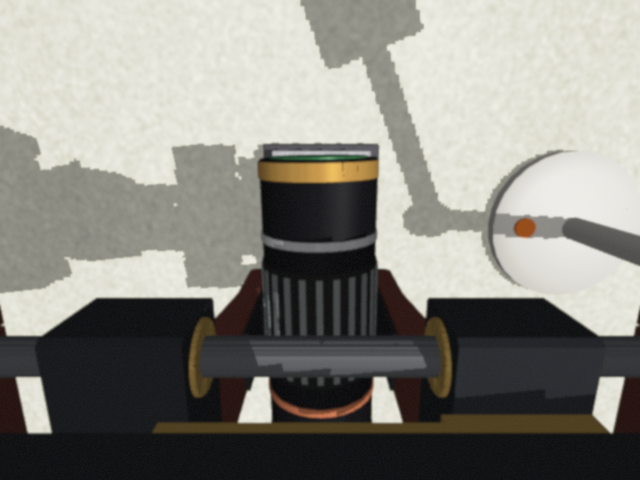

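The lens sits over the V and in line with it: base edge at columns 264–378 (centre 321), lens centre at 318. I lower it to just above the seat.

```bash
python3 -m handwheel '{"angular":[[0,0,0],[0,0,0],[0,0,0],[0,0,0],[0,0,0],[0,0,0],[0,0,0],[0,0,0],[0,0,0],[0,0,0]],"slide":[[0.001,0.001,-0.02],[0.001,0.001,-0.04],[0.001,0.001,-0.06],[0.001,0.001,-0.075],[0.001,0.001,-0.085],[0.001,0.001,-0.092],[0.001,0.001,-0.096],[0.001,0.001,-0.098],[0.001,0.001,-0.098],[0.001,0.001,-0.098]],"hand":[200,200,200,200,200,200,200,200,200,200]}'
python3 -m handwheel '{"angular":[[0,0,0],[0,0,0],[0,0,0],[0,0,0],[0,0,0],[0,0,0],[0,0,0],[0,0,0],[0,0,0],[0,0,0]],"slide":[[0,0,-0.0005],[0,0,-0.001],[0,0,-0.001],[0,0,-0.001],[0,0,-0.001],[0,0,-0.001],[0,0,-0.001],[0,0,-0.001],[0,0,-0.001],[0,0,-0.001]],"hand":[200,200,200,200,200,200,200,200,200,200]}'
```

```text
time_s: 12.4
tcp_pos: [0.4867, 0.0235, 0.0563]
tcp_rot: [2.344, 2.091, 0.001]
force: [0.5, -0.9, -2.2]
grip_width: 0.0436
grip_force: 30.0
time_s: 13.4
tcp_pos: [0.4862, 0.0235, 0.0546]
tcp_rot: [-2.344, -2.091, 0.0]
force: [-0.7, -0.1, -2.4]
grip_width: 0.0434
grip_force: 30.0
```

```bash
python3 -m handwheel '{"angular":[[0,0,0],[0,0,0],[0,0,0],[0,0,0],[0,0,0],[0,0,0],[0,0,0],[0,0,0],[0,0,0],[0,0,0]],"slide":[[0,0,-0.0005],[0,0,-0.001],[0,0,-0.001],[0,0,-0.001],[0,0,-0.001],[0,0,-0.001],[0,0,-0.001],[0,0,-0.001],[0,0,-0.001],[0,0,-0.001]],"hand":[200,200,200,200,200,200,200,200,200,200]}'
python3 -m handwheel '{"angular":[[0,0,0],[0,0,0],[0,0,0],[0,0,0],[0,0,0],[0,0,0],[0,0,0],[0,0,0],[0,0,0],[0,0,0]],"slide":[[0,0,0],[0,0,0],[0,0,0],[0,0,0],[0,0,0],[0,0,0],[0,0,0],[0,0,0],[0,0,0],[0,0,0]],"hand":[115,100,80,60,60,60,60,60,60,60]}'
```

```text
time_s: 14.4
tcp_pos: [0.4862, 0.0235, 0.0536]
tcp_rot: [-2.344, -2.091, 0.0]
force: [-0.0, -0.3, -2.2]
grip_width: 0.0434
grip_force: 30.0
time_s: 15.4
tcp_pos: [0.4863, 0.0236, 0.0536]
tcp_rot: [-2.344, -2.091, -0.0]
force: [0.2, -0.4, 0.3]
grip_width: 0.0675
grip_force: 0.0
```

Released, and it settled. I back off and check the seating.

```bash
python3 -m handwheel '{"angular":[[0,0,0],[0,0,0],[0,0,0],[0,0,0],[0,0,0],[0,0,0],[0,0,0],[0,0,0],[0,0,0],[0,0,0]],"slide":[[0,0,0.005],[0,0,0.02],[0,0,0.05],[0,0,0.09],[-0.003,-0.03,0.13],[-0.006,-0.055,0.16],[-0.008,-0.075,0.17],[-0.008,-0.075,0.17],[-0.008,-0.075,0.17],[-0.008,-0.075,0.17]],"hand":[40,20,0,0,0,0,0,0,0,0]}'
python3 - <<'E'
from h import *
import pickle
f,K,T=cam("wrist"); pickle.dump((f,K,T),open("w5.pkl","wb")); save("w5",cv2.resize(f[0:330,180:480],None,fx=1.8,fy=1.8,interpolation=2))
m=cv2.inRange(cv2.cvtColor(f,cv2.COLOR_RGB2HSV),(100,100,30),(125,255,255))
n,l,s,c=cv2.connectedComponentsWithStats(m)
for i in range(1,n):
  if s[i,4]>40: print(s[i],c[i].round(1),onplane(K,T,c[i],.062).round(4))
print(state()["tcp_pos"],T[:3,3])
E
```

```text
time_s: 16.4
tcp_pos: [0.478, -0.0507, 0.2229]
tcp_rot: [-2.343, -2.091, 0.001]
force: [0.6, 0.4, 0.1]
grip_width: 0.088
grip_force: 0.0
[276  62  16  25 385] [283.5  73.7] [[0.463  0.0706 0.062 ]]
[348  62  16  25 367] [355.5  73.7] [[0.5192 0.0642 0.062 ]]
[278 177  16  21 296] [285.5 186.5] [[ 0.4527 -0.0172  0.062 ]]
[346 177  15  21 287] [352.9 186.8] [[ 0.5091 -0.0238  0.062 ]]
[318 332  32   5 104] [336.5 334.3] [[ 0.4814 -0.1577  0.062 ]]
[ 281  376   78   46 3250] [320.1 398.8] [[ 0.4585 -0.2243  0.062 ]]
[ 0.4779215  -0.05058655  0.22264562] [0.4859582  0.01488618 0.38608688]
```

View pics/w5.png

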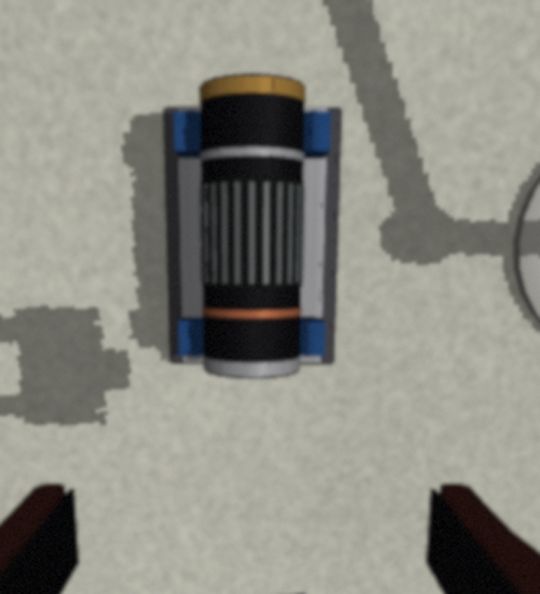

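The lens sits symmetrically between the blue saddles. I'll check the centring along the groove.

Run:
```python
from h import *
import pickle
f,K,T=pickle.load(open("w5.pkl","rb")); a=np.array([np.sin(.114),np.cos(.114)]); b=np.array([a[1],-a[0]])
def along(p,z): P=onplane(K,T,p,z)[:,:2]; return (P@a).round(4),(P@b).round(4)
col=cv2.cvtColor(f,cv2.COLOR_RGB2GRAY)
print("col320",col[34:50,320],col[200:218,320])
print("lens ends",along([(320,41.2),(320,209.5)],.092))
print("saddles out",along([(283,62),(355,62),(285,198),(353,198)],.065))
print("saddles in ",along([(283,86.5),(355,86.5),(285,177),(353,177)],.065))
print("lens sides",along([(291.5,60),(349,60),(293.5,195),(347,195)],.07))
s=state();print(np.array(s["tcp_pos"])[:2]@a,np.array(s["tcp_pos"])[:2]@b)
```

```text
col320 [171 170 170 172 171 158 131 100  99 110 116 117 115 115 117 115] [ 58  97 129 144 147 148 147 147 139 128 140 162 172 175 178 180 181 181]
lens ends (array([0.1392, 0.02  ]), array([0.4807, 0.4808]))
saddles out (array([0.1308, 0.1308, 0.0252, 0.0253]), array([0.452 , 0.5077, 0.4514, 0.5085]))
saddles in  (array([0.113 , 0.1131, 0.0426, 0.0427]), array([0.4516, 0.5081, 0.4518, 0.5081]))
lens sides (array([0.1313, 0.1313, 0.0284, 0.0284]), array([0.459 , 0.5027, 0.4589, 0.503 ]))
0.004106922986426002 0.4805737089502585
```

Lens centre is within 2 mm of the saddle centre along the groove and within 1 mm across it, so it is seated. Next: fingers shut, and press from above on its middle.

```bash
python3 -m handwheel '{"angular":[[0,0,0],[0,0,0],[0,0,0],[0,0,0],[0,0,0],[0,0,0],[0,0,0],[0,0,0],[0,0,0],[0,0,0]],"slide":[[0.004,0.035,0],[0.0085,0.074,0],[0.0085,0.074,0],[0.0085,0.074,-0.02],[0.0085,0.074,-0.05],[0.0085,0.074,-0.08],[0.0085,0.074,-0.105],[0.0085,0.074,-0.117],[0.0085,0.074,-0.12],[0.0085,0.074,-0.12]],"hand":[255,255,255,255,255,255,255,255,255,255]}'
python3 -m handwheel '{"angular":[[0,0,0],[0,0,0],[0,0,0],[0,0,0],[0,0,0],[0,0,0],[0,0,0],[0,0,0],[0,0,0],[0,0,0]],"slide":[[0,0,-0.001],[0,0,-0.002],[0,0,-0.003],[0,0,-0.004],[0,0,-0.005],[0,0,-0.006],[0,0,-0.007],[0,0,-0.008],[0,0,-0.008],[0,0,-0.008]],"hand":[255,255,255,255,255,255,255,255,255,255]}'
```

```text
time_s: 17.45
tcp_pos: [0.4868, 0.0226, 0.104]
tcp_rot: [2.344, 2.092, -0.0]
force: [0.2, -0.2, 0.4]
grip_width: 0.0108
grip_force: 0.0
time_s: 18.45
tcp_pos: [0.4867, 0.0225, 0.0956]
tcp_rot: [-2.344, -2.091, 0.0]
force: [-0.6, -0.1, -0.4]
grip_width: 0.0
grip_force: 0.0
```

```bash
python3 -m handwheel '{"angular":[[0,0,0],[0,0,0],[0,0,0],[0,0,0],[0,0,0],[0,0,0],[0,0,0],[0,0,0],[0,0,0],[0,0,0]],"slide":[[0,0,-0.001],[0,0,-0.002],[0,0,-0.003],[0,0,-0.0035],[0,0,-0.004],[0,0,-0.0045],[0,0,-0.005],[0,0,-0.005],[0,0,-0.005],[0,0,-0.005]],"hand":[255,255,255,255,255,255,255,255,255,255]}'
python3 -m handwheel '{"angular":[[0,0,0],[0,0,0],[0,0,0],[0,0,0],[0,0,0],[0,0,0],[0,0,0],[0,0,0],[0,0,0],[0,0,0]],"slide":[[0,0,-0.0005],[0,0,-0.001],[0,0,-0.0015],[0,0,-0.002],[0,0,-0.0025],[0,0,-0.003],[0,0,-0.003],[0,0,-0.003],[0,0,-0.003],[0,0,-0.003]],"hand":[255,255,255,255,255,255,255,255,255,255]}'
```

```text
time_s: 19.45
tcp_pos: [0.4868, 0.0225, 0.0908]
tcp_rot: [2.344, 2.091, 0.0]
force: [-0.7, 0.0, 4.3]
grip_width: 0.0005
grip_force: 1.9
time_s: 20.45
tcp_pos: [0.4868, 0.0225, 0.0878]
tcp_rot: [2.344, 2.091, 0.0]
force: [-1.7, -0.3, 5.5]
grip_width: 0.0005
grip_force: 2.6
```

```bash
python3 -m handwheel '{"angular":[[0,0,0],[0,0,0],[0,0,0],[0,0,0],[0,0,0],[0,0,0],[0,0,0],[0,0,0],[0,0,0],[0,0,0]],"slide":[[0,0,-0.0005],[0,0,-0.001],[0,0,-0.0015],[0,0,-0.002],[0,0,-0.0025],[0,0,-0.003],[0,0,-0.0033],[0,0,-0.0033],[0,0,-0.0033],[0,0,-0.0033]],"hand":[255,255,255,255,255,255,255,255,255,255]}'
python3 - <<'E'
from h import *
f,K,T=cam("scene"); s=state();print(s["tcp_pos"],s["force"],s["wrist_torque"])
save("sc9",cv2.resize(f[180:360,230:450],None,fx=3.3,fy=3.3,interpolation=2))
E
```

```text
time_s: 21.45
tcp_pos: [0.4868, 0.0226, 0.0848]
tcp_rot: [2.344, 2.091, 0.0]
force: [-2.7, 0.9, 7.6]
grip_width: 0.0001
grip_force: 3.4
[0.48684695 0.02253412 0.08482809] [-1.92086293 -0.16262209  6.43913527] [-0.04279218  0.34363164  0.04506318]
```

View pics/sc9.png

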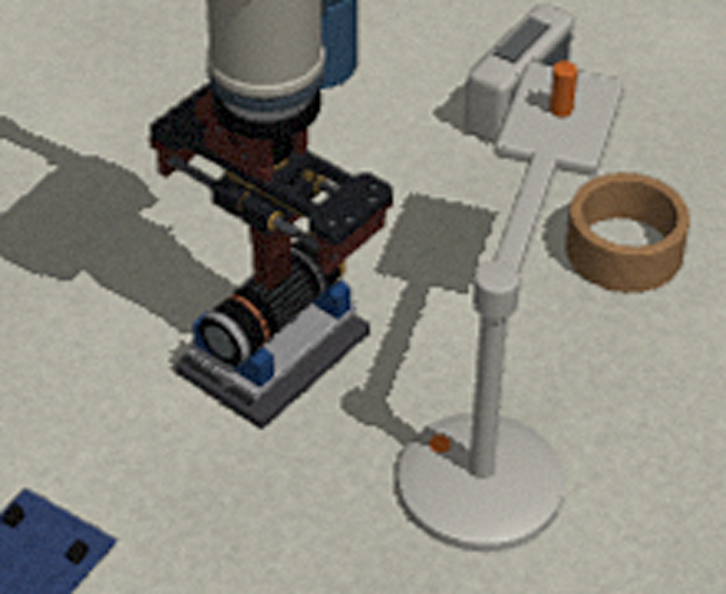

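The scene view shows the shut fingers pressing on the lens, seated on both saddles, with the lamp swung away and the clock, mug and tape in place. A sideways force of about 2 N remains, so I'll try a tiny relief shift.

```bash
python3 -m handwheel '{"angular":[[0,0,0],[0,0,0],[0,0,0],[0,0,0],[0,0,0],[0,0,0],[0,0,0],[0,0,0],[0,0,0],[0,0,0]],"slide":[[-0.0002,0,-0.0002],[-0.0004,0,-0.0002],[-0.0004,0,-0.0002],[-0.0004,0,-0.0002],[-0.0004,0,-0.0002],[-0.0004,0,-0.0002],[-0.0004,0,-0.0002],[-0.0004,0,-0.0002],[-0.0004,0,-0.0002],[-0.0004,0,-0.0002]],"hand":[255,255,255,255,255,255,255,255,255,255]}'
python3 -c "
from h import *
for i in range(4):
  cam('top'); s=state(); print(s['tcp_pos'],s['force'])"
```

```text
time_s: 22.5
tcp_pos: [0.4868, 0.0225, 0.0848]
tcp_rot: [2.344, 2.091, 0.002]
force: [-1.7, 0.2, 7.1]
grip_width: 0.0005
grip_force: 3.4
[0.48678838 0.02253637 0.08479402] [-1.18095991  0.36767522  6.55333273]
[0.48677306 0.02252757 0.08477866] [-1.78143888 -0.28936238  7.01033839]
[0.48678222 0.02251153 0.0847769 ] [-1.98322991  0.10919191  6.67463644]
[0.48677503 0.02254164 0.08477595] [-1.74075928 -0.55696165  7.31898362]
```

```bash
python3 -m handwheel '{"angular":[[0,0,0],[0,0,0],[0,0,0],[0,0,0],[0,0,0],[0,0,0],[0,0,0],[0,0,0],[0,0,0],[0,0,0]],"slide":[[-0.0003,0,0],[-0.0006,0,0],[-0.0009,0,0],[-0.0009,0,0],[-0.0009,0,0],[-0.0009,0,0],[-0.0009,0,0],[-0.0009,0,0],[-0.0009,0,0],[-0.0009,0,0]],"hand":[255,255,255,255,255,255,255,255,255,255]}'
python3 -c "
from h import *
for i in range(4):
  cam('top'); s=state(); print(s['tcp_pos'],s['force'])"
```

```text
time_s: 23.7
tcp_pos: [0.4867, 0.0225, 0.0852]
tcp_rot: [2.343, 2.09, 0.004]
force: [1.4, 0.2, 5.7]
grip_width: 0.0005
grip_force: 3.3
[0.48668541 0.02255688 0.08519806] [0.71196225 0.59333327 6.08244206]
[0.48667062 0.02253461 0.08519923] [1.29797404 0.68233699 6.90364853]
[0.48667085 0.0225417  0.08516949] [ 1.28582178 -0.30387413  7.62088071]
[0.48667741 0.02252784 0.08518608] [0.34728075 0.81942074 6.17183285]
```

```bash
python3 -m handwheel '{"angular":[[0,0,0],[0,0,0],[0,0,0],[0,0,0],[0,0,0],[0,0,0],[0,0,0],[0,0,0],[0,0,0],[0,0,0]],"slide":[[0.0001,0,-0.0003],[0.0002,0,-0.0005],[0.0002,0,-0.0005],[0.0002,0,-0.0005],[0.0002,0,-0.0005],[0.0002,0,-0.0005],[0.0002,0,-0.0005],[0.0002,0,-0.0005],[0.0002,0,-0.0005],[0.0002,0,-0.0005]],"hand":[255,255,255,255,255,255,255,255,255,255]}'
python3 -c "
from h import *
F=[]
for i in range(6):
  cam('top'); s=state(); F.append(s['force'])
print(s['tcp_pos'],np.mean(F,0))
print(order.sign_off())"
```

```text
time_s: 24.9
tcp_pos: [0.4867, 0.0225, 0.0847]
tcp_rot: [2.343, 2.09, 0.004]
force: [0.2, -0.1, 7.8]
grip_width: 0.0003
grip_force: 3.4
[0.48670776 0.02254411 0.08465047] [0.17471126 0.00766159 6.63139684]
the job is handed in; nothing more can be done
None
```

The job is handed in: the lamp's arm is swung to about 1.17 rad, and the lens is seated in the V within 2 mm of centre, held about 7.3 mm down (half of 15 mm) by the shut fingertips pressing on top, not gripping it, at about 6.6 N with almost no sideways force; the clock, mug and tape roll were not touched.

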